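Switch off the bench polisher and open its sprung cover

ROBOT

A 6-joint arm with a two-finger parallel gripper is mounted at the origin on a cart in front of the work surface, level with it; the furniture and walls round the work are solid. World frame = base frame: x ahead of the robot, y to its left, z up, the work surface at z = 0. Lengths are in m, angles in rad, forces in N, time in s.
With the tool pointing down it reaches from about 0.4 to 0.825 m from the base axis. Payload 7 kg.
Tool frame: the origin (TCP) lies between the finger pads; the fingertips stand 8 mm ahead of it and the grasp point (between the pads) lies 11 mm behind it; z points along the fingers, x is the direction in which the jaws open and shut, and the axes are right-handed (so a half turn about z gives the same grasp; the last joint's range is limited). The gripper opens to 85 mm and grips with 20 to 120 N. Pads are 22 mm wide; open, the fingers measure 114 mm over their backs; the gripper's body (76 mm by 85 mm) begins 54 mm behind the grasp point. The pads swing forward as they close: fully open they stand 13 mm farther back than shut.
Start: joints at [1.451, 0.359, 0.012, 0, -1.224, -0.288], TCP at [0.268, 0.62, 0.239] pointing down, gripper open.
Joint ranges: [-3.07, 3.07], [-1.43, 2.12], [-1.02, 1.25], [-3.03, 1.67], [-3.05, -0], [-3.03, 3.03]. Speed limits (rad/s): [2.39, 2.39, 3.01, 3.14, 3.14, 3.14].

INTERFACE

Orientations are given as a unit quaternion [w, x, y, z].
In Python, from cell import arm, optics, finish_job gives the robot as it stands.
- The arm moves only by the tool move_arm, never from a script. Its argument "series" is a list of rows, each an object of numbers: "tx", "ty", "tz": the shift along the tool's x, y, z in cm; "yaw": the turn about the tool's z in rad; "gripper": the opening, from 0 (shut) to 1 (fully open). A call has 1 to 20 rows; each row is the pose to reach, as a shift and turn from the pose commanded when the call began, along the tool's axes at that moment; what a row does not reach only later rows make up. A row lasts 1/12 s, in which the tool goes at most 41.7 mm and 7.16 degrees, less where a joint would pass 70% of its speed; a pose out of reach is approached as far as the arm can. A call with a gripper value outside its range is refused whole. The fingers move at their own pace and stop on an object; the grip force is fixed at half the most. Time passes only in rows, so rows that repeat a pose let the fingers close. It gives the time, the measured TCP pose, the force and the opening at its end, in the units of the state.
- arm.get_obs(): the state, without advancing time (a new reading comes with each control period).
- optics.get_image(name): name is "scene" or "side" or "wrist"; returns the picture (480x640x3 uint8, red, green, blue); there is no depth.
- optics.get_calibration(name): a dict with "intrinsics" (3x3 intrinsics, pixels), "k1" (the pictures are not rectified: a ray, as slopes to the right and down, at radius r is drawn at 1 + k1 r^2 times it, then the intrinsics apply), "rvec" (rotation vector, rad) and "tvec" (3), from world to camera coordinates, as OpenCV has them. Camera axes: x right, y down, z forward; pixel columns grow to the right and rows downward; lengths in m; the calibration is good to about 2 mm. A picture is of the moment at which its call begins: read the wrist's pose just before it. get_calibration takes no time and is no camera call; for the wrist camera it gives the pose at the moment of the call.
- finish_job(): hands the job in, once; it reports no verdict.
The state is a dict: "clock": time; "joint_pos": joint angles; "qd": joint speeds; "effort": joint torques, N m; "position": TCP position; "eef_rot": TCP orientation; "force": force on the tool from outside, world axes, zero at the start; "moment": the same for the moment, N m; "gripper_width": finger opening in m.
Only numpy, scipy, OpenCV 4.12 (cv2) and the standard library are available. Lean on these libraries where they do the work, as an engineer would, in place of code of your own. Each camera call takes 0.05 s, during which the arm holds its last target.

TASK

The little bench polisher has finished its run: switch it off by pressing down the outer half of its rocker switch (the half away from the release tab), then press the release tab at the middle of its front so that the cover springs up, and push the cover back until it stands fully open on its stop. It is all pressing and pushing with the fingertips: pick nothing up, leave the parts in the bowl and the things on the bench where they are, and leave the machine switched off.

Things in the scene. Friction and masses are not known exactly. Their poses are not given: they have to be found in the camera images.
- polisher: Bench parts polisher: heavy grey box 208 (x) x 200 (y) mm that does not shift. Origin: centre of its underside on the bench; +x from its front (controls, robot side) to its back, +y to its left. Control ledge along the front, x -104 to -60, 70 high: release tab at y 0, rocker switch at y -64, fixed timer dial at y +62 (82 high). Behind it a deck, 76 high, with the bowl under the hinged cover.
- bowl_centre (a point): Middle of the floor of the polisher's round grey bowl, 22.5 mm above the bench; the bowl is 107 mm wide inside and holds the loose parts.
- rocker (a joint): Rocker switch angle (rad): 0 = on (inner half, next to the tab, down; outer half up), 0.4 = off (outer half down on its stop). It stays where it is left, by friction; about 3 N on the outer half tips it.
- rocker_outer (a point): Point on top of the outer (right) half of the black rocker switch, the half to press for off; it goes down 5 mm from on to off, to about 78 mm above the bench. Rocker 23 (x) x 40 (y) mm; it tips about a line along the polisher's x, 13 mm to the left (+y) of this point. z: the rocker's own up.
- tab (a joint): Release tab angle (rad): 0 = at rest, grows as its pad is pressed down, stop at 0.32; a spring brings it back. Its hook lets the cover go at about 0.2, which takes about 3.5 to 4 N straight down on the pad's middle.
- tab_pad (a point): Middle of the top of the steel release pad, 80 mm above the bench at rest; pad level, 36 wide (y) x 34 deep (x) mm, overhanging the box's front by 8. Its hook stands 20 mm behind this point (+x), 8.5 mm higher than the pad; press here or up to 8 mm farther forward (-x). The point goes down 5 to 6 mm until the hook lets go, 8 mm at the stop.
- lid (a joint): Cover angle (rad): 0 = shut and hooked, 1.57 upright, 1.9 = fully open on its stop, leaning back. Let go by the tab, it is lifted by two sprung pins to about 0.68 within a second and held there. Damped hinge: left between 0.68 and 1.45 it sinks slowly back to 0.68; past 1.7 it goes on by its own weight to the stop and stays.
- lid_edge (a point): Middle of the cover's free (front) edge, mid-thickness. Cover: black frame, clear pane, 6 thick, 166 wide (y); edge 147 mm from the hinge; a steel tongue, 24 wide, sticks out 10 more. Edge height: shut 83, sprung up 175, upright 230 mm. x: along the cover to the hinge; z: out of its outer face (up when shut). About 1 N square to the cover here swings it.
- lid_hinge (a point): Middle of the cover's hinge line, 83 mm above the bench, 85 mm behind (+x) the polisher's middle; the line runs along the polisher's y and the cover swings up and back, away from the robot.
- collar_mid (a point): Bronze collar, a stepped ring 52 mm across and 20 mm tall, lying loose in the polisher's bowl; the point is its middle, half-way up. To be left where it is.
- nut_mid (a point): Steel hexagon nut, 24 x 27 x 13 mm, lying loose in the polisher's bowl; the point is its middle, half-way up. To be left where it is.
- flux_bottle_mid (a point): Small white bottle with a ridged blue cap, 48 mm across and 84 mm tall; the point is its middle, half-way up. To be left where it is.
- polish_bar_mid (a point): Brown bar of polishing compound, 111 x 46 x 33 mm; the point is its middle, half-way up. To be left where it is.
- emery_roll_mid (a point): Brown roll of emery tape lying flat, 60 mm across, 25 mm tall; the point is its middle, half-way up. To be left where it is.

How it is judged:
On the way, in this order (a step that is already met when the one before it is completed fails the run):
1. the rocker switch is off (its outer half down) while the cover is still shut (value of joint rocker above 0.3 rad and value of joint lid below 0.05 rad), for 0.1 s.
2. the tab has let the cover go and it has sprung up (value of joint lid above 0.5 rad), for 0.1 s.
At the end, for the whole second after the job is handed in: the cover rests fully open (past 1.78 of 1.9 rad), the rocker is off (past 0.3 of 0.4 rad), the tab has sprung back (under 0.05 rad), and the parts in the bowl and the things on the bench are within 30 mm of where they were (value of joint lid above 1.78 rad and velocity of joint lid between -0.05 and 0.05 rad/s and value of joint rocker above 0.3 rad and value of joint tab below 0.05 rad and not (distance of any of collar_mid, nut_mid, flux_bottle_mid, polish_bar_mid, emery_roll_mid from where it was at the start of the episode above 0.03 m)); the robot touches nothing.
It fails at once if a part in the bowl is picked up or shifted by more than 30 mm (distance of any of collar_mid, nut_mid from where it was at the start of the episode above 0.03 m).
It fails at once if a thing on the bench is picked up, knocked over or shifted by more than 30 mm (distance of any of flux_bottle_mid, polish_bar_mid, emery_roll_mid from where it was at the start of the episode above 0.03 m).
It also fails if it takes over 48 s, if anything falls off the work surface, if the arm or the gripper's body presses on something with over 40 N, if the wrist force passes 120 N, or if a joint passes its speed limit or range.

## Working session

There is one attempt and no reset: what is moved stays moved. The work goes in short steps, Python scripts to look and compute and a tool call to move; the robot and the scene stay as the last step left them, time stands still between calls to the robot, and variables do not carry over. Pictures are saved under pics/ and viewed, and the job is handed in when it is done.

Besides the shell and the picture viewer there is one more tool, called after "Request:" as name(argument=value, ...) on one line, values as JSON. move_arm: Moves the arm, as the interface text tells. Its arguments: {"type":"object","properties":{"series":{"type":"array"}},"required":["series"]}

```bash
mkdir -p pics; python3 - <<'E'
from cell import arm, optics
import cv2, numpy as np
o=arm.get_obs(); print({k:np.round(v,3) for k,v in o.items()})
for n in ("scene","side","wrist"):
    c=optics.get_calibration(n); print(n,{k:np.round(v,4).tolist() for k,v in c.items()})
    cv2.imwrite(f"pics/{n}0.png",optics.get_image(n)[:,:,::-1])
E
```

```text
{'clock': np.float64(0.0), 'joint_pos': array([ 1.451,  0.359,  0.011, -0.   , -1.224, -0.288]), 'qd': array([-0.001, -0.001, -0.001, -0.002, -0.001,  0.001]), 'effort': array([ 2.0000e-03, -5.8332e+01,  2.9341e+01,  6.9360e+00, -6.0000e-03,
        0.0000e+00]), 'position': array([0.267, 0.619, 0.238]), 'eef_rot': array([-0.001, -0.549,  0.836, -0.001]), 'force': array([-0.635,  0.343,  0.562]), 'moment': array([ 0.017, -0.018, -0.006]), 'gripper_width': np.float64(0.086)}
scene {'intrinsics': [[472.0435, 0.0, 320.5584], [0.0, 472.0435, 244.7099], [0.0, 0.0, 1.0]], 'k1': 0.0073, 'rvec': [1.9841, 1.3432, -0.5989], 'tvec': [-0.0929, -0.3327, 1.4188]}
side {'intrinsics': [[621.5018, 0.0, 321.4082], [0.0, 621.5018, 241.3182], [0.0, 0.0, 1.0]], 'k1': -0.172, 'rvec': [0.1773, 2.7486, -1.4345], 'tvec': [0.6145, 0.1191, 1.2459]}
wrist {'intrinsics': [[404.9741, 0.0, 317.08], [0.0, 404.9741, 231.375], [0.0, 0.0, 1.0]], 'k1': -0.0411, 'rvec': [-1.6077, 2.4479, 0.4112], 'tvec': [0.6737, -0.0437, 0.3822]}
```

View pics/scene0.png

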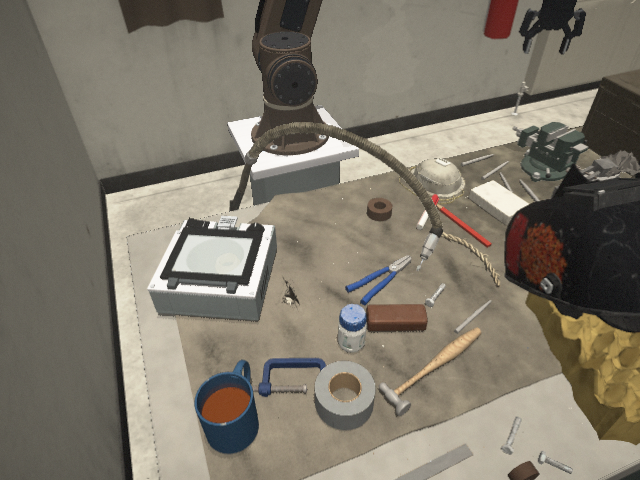

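View pics/side0.png

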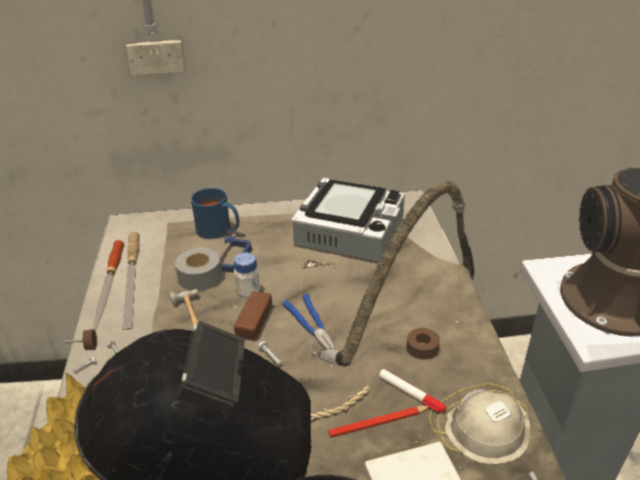

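View pics/wrist0.png

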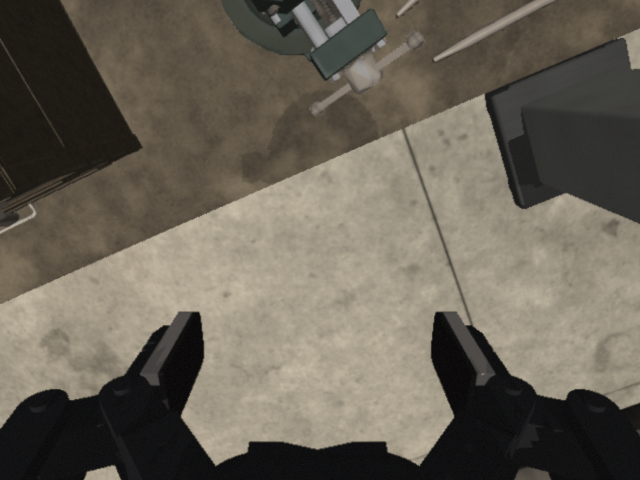

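The scene view shows the polisher at about (215,265) and a hose arching from (235,205) to (435,235). The side view shows the polisher at (350,215). I'll enlarge both.

```bash
python3 - <<'E'
import cv2
a=cv2.imread("pics/scene0.png")[190:340,130:300]; cv2.imwrite("pics/sc.png",cv2.resize(a,None,fx=4,fy=4,interpolation=2))
a=cv2.imread("pics/side0.png")[165:275,280:480]; cv2.imwrite("pics/sd.png",cv2.resize(a,None,fx=4,fy=4,interpolation=2))
E
```

```text
(no output)
```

View pics/sc.png

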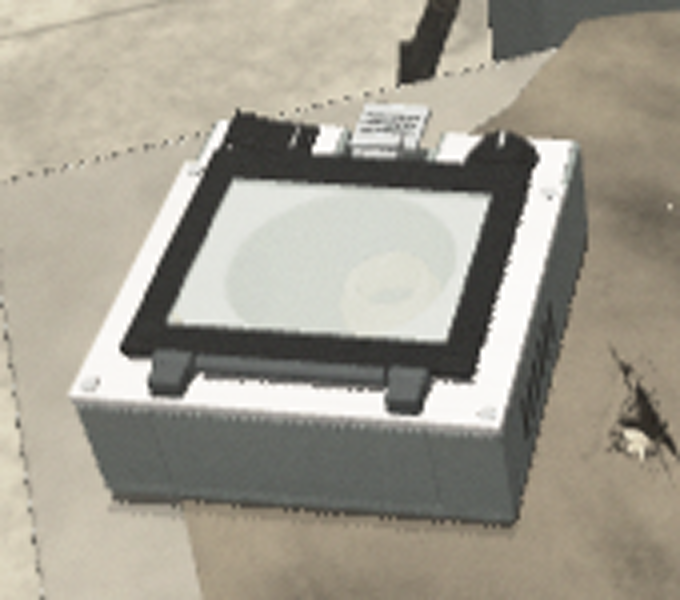

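View pics/sd.png

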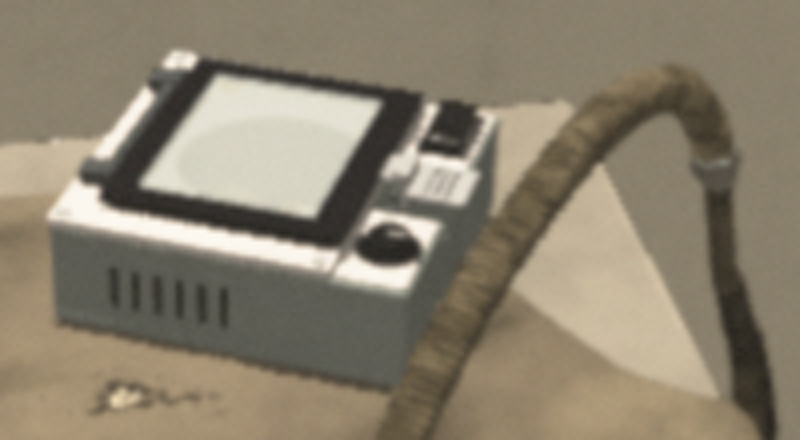

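```bash
cat > h.py <<'E'
import numpy as np, cv2
from scipy.optimize import least_squares
C={'scene':dict(K=[[472.0435,0,320.5584],[0,472.0435,244.7099],[0,0,1]],k1=.0073,r=[1.9841,1.3432,-.5989],t=[-.0929,-.3327,1.4188]),
'side':dict(K=[[621.5018,0,321.4082],[0,621.5018,241.3182],[0,0,1]],k1=-.172,r=[.1773,2.7486,-1.4345],t=[.6145,.1191,1.2459])}
def proj(c,P):
    c=C[c] if isinstance(c,str) else c
    return cv2.projectPoints(np.array(P,float).reshape(-1,1,3),np.array(c['r'],float),np.array(c['t'],float),np.array(c['K'],float),np.array([c['k1'],0,0,0.]))[0][:,0]
def ray(c,uv):
    c=C[c] if isinstance(c,str) else c
    R=cv2.Rodrigues(np.array(c['r'],float))[0]
    p=cv2.undistortPoints(np.array(uv,float).reshape(-1,1,2),np.array(c['K'],float),np.array([c['k1'],0,0,0.]))[:,0]
    d=np.c_[p,np.ones(len(p))]@R; return -R.T@np.array(c['t'],float), d/np.linalg.norm(d,axis=1,keepdims=True)
def W(pose,P):
    x,y,a=pose; P=np.array(P,float).reshape(-1,3)
    return np.c_[x+np.cos(a)*P[:,0]-np.sin(a)*P[:,1], y+np.sin(a)*P[:,0]+np.cos(a)*P[:,1],P[:,2]]
E
python3 - <<'E'
from h import *
S=[((104,-100,76),(70,397)),((104,100,76),(500,432)),((104,-100,0),(112,500)),((104,100,0),(515,523)),((-104,100,70),(580,145))]
D=[((104,100,76),(50,220)),((104,100,0),(58,322)),((-104,100,0),(393,387)),((-104,-100,70),(497,115)),((-87,0,80),(445,182))]
ps=np.array([a for a,_ in S])/1e3; us=np.array([b for _,b in S])/4+[130,190]
pd=np.array([a for a,_ in D])/1e3; ud=np.array([b for _,b in D])/4+[280,165]
f=lambda q:np.r_[(proj('scene',W(q,ps))-us).ravel(),(proj('side',W(q,pd))-ud).ravel()]
r=least_squares(f,[.55,-.3,0],loss='soft_l1',x_scale=[.01,.01,.01]); print(r.x, np.round(f(r.x).reshape(-1,2),1))
q=r.x
for n,p in dict(rock=(-82,-77,83),pad=(-95,0,80),edge=(-62,0,83),hinge=(85,0,83)).items(): print(n,W(q,np.array(p)/1e3).round(4))
# hose: centreline in both
hs=[(249,160),(256,148),(270,135),(293,126),(320,126),(345,134),(370,148),(395,170),(415,195),(428,215),(437,232)]
hd=np.array([(345,357),(352,335),(362,310),(375,283),(388,262),(402,240),(415,218),(428,199),(440,190),(450,188),(458,195),(461,205)],float)
from numpy import interp
tt=np.linspace(0,len(hd)-1,400); hdp=np.c_[interp(tt,range(len(hd)),hd[:,0]),interp(tt,range(len(hd)),hd[:,1])]
for u in hs:
    o,d=ray('scene',[u]); L=np.linspace(.6,2.4,2000); P=o+L[:,None]*d[0]
    pp=proj('side',P); dd=np.linalg.norm(pp[:,None]-hdp[None],axis=2); i=dd.min(1); k=i.argmin()
    print(u,P[k].round(3),i[k].round(1), [P[j].round(2).tolist() for j in range(1,1999) if i[j]<3 and i[j]<=i[j-1] and i[j]<=i[j+1]])
E
```

```text
[ 0.51230703 -0.3242221  -0.47641929] [[-0.4 -0.7]
 [ 0.  -1.8]
 [-0.8  0. ]
 [ 0.4  1.9]
 [ 0.  -2.2]
 [-1.  -0.7]
 [-1.4  1.7]
 [ 2.5  3.3]
 [ 0.7 -0.3]
 [-4.3 -0.7]]
rock [[ 0.4041 -0.355   0.083 ]]
pad [[ 0.4279 -0.2807  0.08  ]]
edge [[ 0.4572 -0.2958  0.083 ]]
hinge [[ 0.5878 -0.3632  0.083 ]]
(249, 160) [ 0.351 -0.202  0.165] 0.2 [[0.35, -0.2, 0.16], [0.3, -0.19, 0.13]]
(256, 148) [ 0.309 -0.175  0.165] 0.0 [[0.34, -0.18, 0.18], [0.31, -0.18, 0.16]]
(270, 135) [ 0.34  -0.148  0.207] 0.5 [[0.34, -0.15, 0.21]]
(293, 126) [ 0.365 -0.104  0.232] 0.1 [[0.37, -0.1, 0.23], [0.34, -0.1, 0.22]]
(320, 126) [ 0.407 -0.06   0.244] 0.1 [[0.41, -0.06, 0.24]]
(345, 134) [ 0.441 -0.019  0.235] 0.2 [[0.44, -0.02, 0.23]]
(370, 148) [0.476 0.021 0.213] 0.3 [[0.48, 0.02, 0.21]]
(395, 170) [0.519 0.059 0.176] 0.2 [[0.52, 0.06, 0.18]]
(415, 195) [0.555 0.091 0.13 ] 0.4 [[0.56, 0.09, 0.13]]
(428, 215) [0.579 0.115 0.087] 0.1 [[0.58, 0.11, 0.09]]
(437, 232) [0.598 0.131 0.05 ] 4.2 []
```

```bash
python3 - <<'E'
from h import *
from cell import arm,optics
c=optics.get_calibration('wrist');R=cv2.Rodrigues(np.array(c['rvec']))[0];cp=-R.T@np.array(c['tvec']);o=arm.get_obs()
from scipy.spatial.transform import Rotation as Ro
q=o['eef_rot'];T=Ro.from_quat([q[1],q[2],q[3],q[0]]).as_matrix()
print('cam',cp,'in tool',T.T@(cp-o['position']),'dir',R[2]);print(T)
def tri(a,b):
    o1,d1=ray('scene',[a]);o2,d2=ray('side',[b]);A=np.c_[d1[0],-d2[0]];l=np.linalg.lstsq(A,o2-o1,rcond=None)[0];return ((o1+l[0]*d1[0]+o2+l[1]*d2[0])/2).round(3)
print('mask top?',tri((560,190),(220,350)),'lamp dome',tri((440,170),(487,415)), 'vise',tri((545,145),(530,478)))
E
```

```text
cam [0.34483219 0.5855709  0.37434879] in tool [ 0.00050386 -0.08430043 -0.13574993] dir [-0.30141925  0.12884656 -0.944746  ]
[[-3.96672754e-01 -9.17960022e-01 -3.52840292e-04]
 [-9.17959238e-01  3.96672880e-01 -1.20949777e-03]
 [ 1.25023278e-03 -1.55881807e-04 -9.99999206e-01]]
mask top? [0.769 0.251 0.229] lamp dome [0.384 0.276 0.038] vise [0.443 0.486 0.133]
```

Request:
move_arm(series=[{"tz": -5, "gripper": 0}, {"tz": -10, "gripper": 0}, {"tz": -10, "tx": 22, "ty": -29.5, "yaw": 0.068, "gripper": 0}, {"tz": -10, "tx": 22, "ty": -29.5, "yaw": 0.068, "gripper": 0}, {"tz": -10, "tx": 22, "ty": -29.5, "yaw": 0.068, "gripper": 0}, {"tz": -10, "tx": 22, "ty": -29.5, "yaw": 0.068, "gripper": 0}, {"tz": -10, "tx": 22, "ty": -29.5, "yaw": 0.068, "gripper": 0}, {"tz": -10, "tx": 22, "ty": -29.5, "yaw": 0.068, "gripper": 0}, {"tz": -10, "tx": 22, "ty": -29.5, "yaw": 0.068, "gripper": 0}, {"tz": -10, "tx": 22, "ty": -29.5, "yaw": 0.068, "gripper": 0}, {"tz": -10, "tx": 22, "ty": -29.5, "yaw": 0.068, "gripper": 0}, {"tz": -10, "tx": 58.7, "ty": -45, "yaw": 0.068, "gripper": 0}, {"tz": -10, "tx": 58.7, "ty": -45, "yaw": 0.068, "gripper": 0}, {"tz": -10, "tx": 58.7, "ty": -45, "yaw": 0.068, "gripper": 0}, {"tz": -10, "tx": 58.7, "ty": -45, "yaw": 0.068, "gripper": 0}, {"tz": -10, "tx": 58.7, "ty": -45, "yaw": 0.068, "gripper": 0}, {"tz": -10, "tx": 58.7, "ty": -45, "yaw": 0.068, "gripper": 0}, {"tz": -10, "tx": 58.7, "ty": -45, "yaw": 0.068, "gripper": 0}, {"tz": -10, "tx": 58.7, "ty": -45, "yaw": 0.068, "gripper": 0}, {"tz": -10, "tx": 58.7, "ty": -45, "yaw": 0.068, "gripper": 0}])

```text
invalid input at $.series[0]: expected keys tx, ty, tz, yaw, gripper
```

Request:
move_arm(series=[{"tx": 0, "ty": 0, "tz": -5, "yaw": 0, "gripper": 0}, {"tx": 0, "ty": 0, "tz": -10, "yaw": 0, "gripper": 0}, {"tx": 22, "ty": -29.5, "tz": -10, "yaw": 0.068, "gripper": 0}, {"tx": 22, "ty": -29.5, "tz": -10, "yaw": 0.068, "gripper": 0}, {"tx": 22, "ty": -29.5, "tz": -10, "yaw": 0.068, "gripper": 0}, {"tx": 22, "ty": -29.5, "tz": -10, "yaw": 0.068, "gripper": 0}, {"tx": 22, "ty": -29.5, "tz": -10, "yaw": 0.068, "gripper": 0}, {"tx": 22, "ty": -29.5, "tz": -10, "yaw": 0.068, "gripper": 0}, {"tx": 22, "ty": -29.5, "tz": -10, "yaw": 0.068, "gripper": 0}, {"tx": 22, "ty": -29.5, "tz": -10, "yaw": 0.068, "gripper": 0}, {"tx": 22, "ty": -29.5, "tz": -10, "yaw": 0.068, "gripper": 0}, {"tx": 22, "ty": -29.5, "tz": -10, "yaw": 0.068, "gripper": 0}, {"tx": 58.7, "ty": -45, "tz": -10, "yaw": 0.068, "gripper": 0}, {"tx": 58.7, "ty": -45, "tz": -10, "yaw": 0.068, "gripper": 0}, {"tx": 58.7, "ty": -45, "tz": -10, "yaw": 0.068, "gripper": 0}, {"tx": 58.7, "ty": -45, "tz": -10, "yaw": 0.068, "gripper": 0}, {"tx": 58.7, "ty": -45, "tz": -10, "yaw": 0.068, "gripper": 0}, {"tx": 58.7, "ty": -45, "tz": -10, "yaw": 0.068, "gripper": 0}, {"tx": 58.7, "ty": -45, "tz": -10, "yaw": 0.068, "gripper": 0}, {"tx": 58.7, "ty": -45, "tz": -10, "yaw": 0.068, "gripper": 0}])

```text
clock: 1.82
position: [0.4478, -0.0344, 0.3395]
eef_rot: [0.0, -0.521, 0.854, -0.0]
force: [1.3, 0.1, 0.3]
gripper_width: -0.0003
```

Request:
move_arm(series=[{"tx": 26.7, "ty": -10.1, "tz": 0, "yaw": 0, "gripper": 0}, {"tx": 26.7, "ty": -10.1, "tz": 0, "yaw": 0, "gripper": 0}, {"tx": 26.7, "ty": -10.1, "tz": 0, "yaw": 0, "gripper": 0}, {"tx": 26.7, "ty": -10.1, "tz": 0, "yaw": 0, "gripper": 0}, {"tx": 26.7, "ty": -10.1, "tz": 0, "yaw": 0, "gripper": 0}, {"tx": 26.7, "ty": -10.1, "tz": 3.5, "yaw": 0, "gripper": 0}, {"tx": 26.7, "ty": -10.1, "tz": 3.5, "yaw": 0, "gripper": 0}, {"tx": 26.7, "ty": -10.1, "tz": 3.5, "yaw": 0, "gripper": 0}, {"tx": 26.7, "ty": -10.1, "tz": 3.5, "yaw": 0, "gripper": 0}, {"tx": 26.7, "ty": -10.1, "tz": 3.5, "yaw": 0, "gripper": 0}])

```text
clock: 2.65
position: [0.4158, -0.3165, 0.3041]
eef_rot: [-0.0, -0.52, 0.854, 0.0]
force: [0.8, 0.2, -0.2]
gripper_width: 0.0003
```

```bash
cat >> h.py <<'E'
def snap(n,f):
    from cell import arm,optics
    import json
    c=optics.get_calibration(n); im=optics.get_image(n)[:,:,::-1]
    cv2.imwrite(f'pics/{f}.png',im); o=arm.get_obs()
    json.dump(dict(K=np.array(c['intrinsics']).tolist(),k1=float(c['k1']),r=np.ravel(c['rvec']).tolist(),t=np.ravel(c['tvec']).tolist()),open(f'pics/{f}.json','w'))
    print(round(float(o['clock']),2),np.round(o['position'],4),np.round(o['eef_rot'],3),np.round(o['force'],2)); return im
E
python3 -c "
from h import *
snap('wrist','w1')"
```

```text
2.7 [ 0.4162 -0.3159  0.3046] [ 0.    -0.521  0.854 -0.   ] [0.24 0.38 0.9 ]
```

View pics/w1.png

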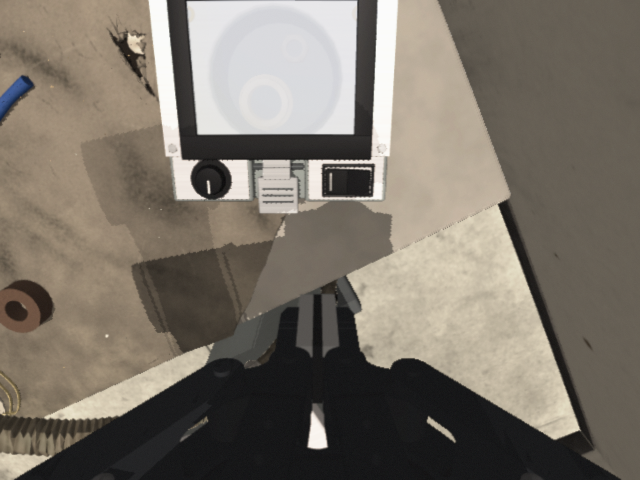

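```bash
python3 - <<'E'
import cv2
a=cv2.imread("pics/w1.png")[125:225,150:410]; cv2.imwrite("pics/w1c.png",cv2.resize(a,None,fx=3,fy=3,interpolation=2))
E
```

```text
(no output)
```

View pics/w1c.png

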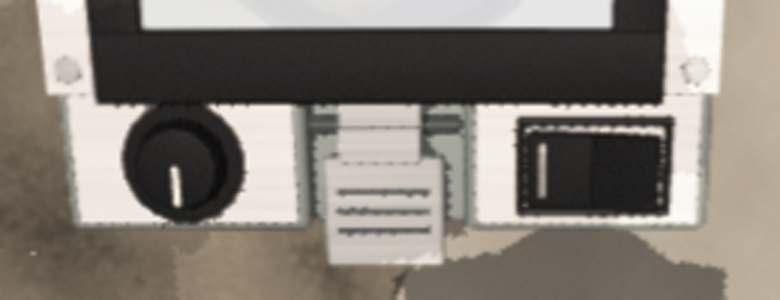

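```bash
python3 - <<'E'
from h import *
import json
c=json.load(open('pics/w1.json'))
px=lambda a:np.array(a,float)/3+[150,125]
for n,u,z in [('ledgeL',(77,225),.07),('ledgeR',(703,226),.07),('padFL',(328,263),.08),('padFR',(443,264),.08),('padmid',(386,211),.08),('rockmid',(594,166),.08),('rockouter',(630,170),.083),('deckFL',(45,92),.076),('deckFR',(720,93),.076),('lidFL',(96,103),.086),('lidFR',(662,103),.086)]:
    o,d=ray(c,[px(u)]);l=(z-o[2])/d[0,2];print(n,(o+l*d[0]).round(4))
P=np.array([(-104,100,70),(-104,-100,70),(-112,18,80),(-112,-18,80),(-60,100,76),(-60,-100,76)])/1e3
U=px([(77,225),(703,226),(328,263),(443,264),(45,92),(720,93)])
f=lambda q:(proj(c,W(q,P))-U).ravel()
r=least_squares(f,[.51,-.32,-.47],x_scale=.01);q=r.x;print(q,f(q).reshape(-1,2).round(1))
for n,p in dict(rockouter=(-82,-77,83),rockpress=(-82,-80,83),pad=(-95,0,80),padpress=(-99,0,80),edge=(-62,0,83),hinge=(85,0,83)).items():
    w=W(q,np.array(p)/1e3)[0]; print(n,w.round(4),proj(c,w).round(1), (proj(c,w)-[150,125])*3)
E
```

```text
ledgeL [ 0.4656 -0.1923  0.07  ]
ledgeR [ 0.3746 -0.3673  0.07  ]
padFL [ 0.4202 -0.2592  0.08  ]
padFR [ 0.4036 -0.2906  0.08  ]
padmid [ 0.4264 -0.2832  0.08  ]
rockmid [ 0.4098 -0.3455  0.08  ]
rockouter [ 0.4044 -0.3546  0.083 ]
deckFL [ 0.5049 -0.2094  0.076 ]
deckFR [ 0.4115 -0.3885  0.076 ]
lidFL [ 0.4949 -0.2249  0.086 ]
lidFR [ 0.4188 -0.3714  0.086 ]
[ 0.51166784 -0.32698924 -0.47985522] [[-1.8  1. ]
 [ 1.   1. ]
 [-0.1 -0.4]
 [ 0.4 -0.7]
 [ 1.3 -0.3]
 [-0.9 -0.5]]
rockouter [ 0.4034 -0.3574  0.083 ] [[363.4 181.2]] [[640.19476325 168.73941647]]
rockpress [ 0.402  -0.3601  0.083 ] [[366.7 181.3]] [[650.23371259 168.77370805]]
pad [ 0.4274 -0.2831  0.08  ] [[278.1 194.4]] [[384.28492672 208.14501021]]
padpress [ 0.4238 -0.2813  0.08  ] [[278.2 198.6]] [[384.66025444 220.91101837]]
edge [ 0.4567 -0.2984  0.083 ] [[276.7 158.7]] [[380.1763953  101.02233422]]
hinge [ 0.5871 -0.3662  0.083 ] [[271.6 -31. ]] [[ 364.81585006 -468.05579485]]
```

Request:
move_arm(series=[{"tx": 4.35, "ty": -0.75, "tz": 0, "yaw": 0, "gripper": 0}, {"tx": 4.35, "ty": -0.75, "tz": 4, "yaw": 0, "gripper": 0}, {"tx": 4.35, "ty": -0.75, "tz": 8, "yaw": 0, "gripper": 0}, {"tx": 4.35, "ty": -0.75, "tz": 12, "yaw": 0, "gripper": 0}, {"tx": 4.35, "ty": -0.75, "tz": 16, "yaw": 0, "gripper": 0}, {"tx": 4.35, "ty": -0.75, "tz": 19, "yaw": 0, "gripper": 0}, {"tx": 4.35, "ty": -0.75, "tz": 20, "yaw": 0, "gripper": 0}, {"tx": 4.35, "ty": -0.75, "tz": 20, "yaw": 0, "gripper": 0}, {"tx": 4.35, "ty": -0.75, "tz": 20, "yaw": 0, "gripper": 0}])

```text
clock: 3.45
position: [0.4042, -0.3582, 0.1058]
eef_rot: [0.0, -0.521, 0.853, -0.001]
force: [0.3, -0.5, 0.5]
gripper_width: 0.0002
```

```bash
python3 -c "
from h import *
a=snap('wrist','w2');b=snap('side','s2')
cv2.imwrite('pics/s2c.png',cv2.resize(b[120:270,280:480],None,fx=4,fy=4,interpolation=2))"
```

```text
3.5 [ 0.4047 -0.3586  0.1066] [ 0.001 -0.521  0.853 -0.001] [-0.36  0.33  0.81]
3.55 [ 0.4047 -0.3588  0.1068] [ 0.001 -0.521  0.853 -0.002] [-0.43  0.    0.36]
```

View pics/w2.png

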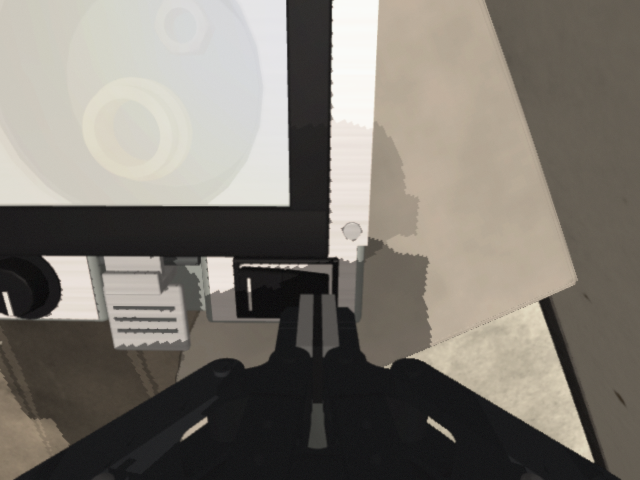

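View pics/s2c.png

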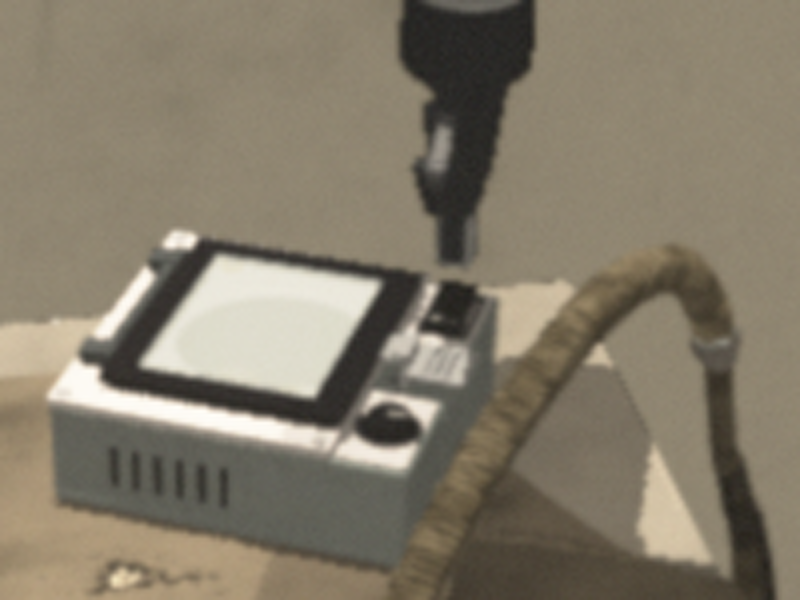

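Request:
move_arm(series=[{"tx": 0, "ty": 0, "tz": 0.8, "yaw": 0, "gripper": 0}, {"tx": 0, "ty": 0, "tz": 1.4, "yaw": 0, "gripper": 0}, {"tx": 0, "ty": 0, "tz": 1.8, "yaw": 0, "gripper": 0}, {"tx": 0, "ty": 0, "tz": 2.1, "yaw": 0, "gripper": 0}, {"tx": 0, "ty": 0, "tz": 2.1, "yaw": 0, "gripper": 0}])

```text
clock: 3.97
position: [0.4033, -0.3595, 0.086]
eef_rot: [-0.0, -0.521, 0.853, -0.001]
force: [-6.0, 3.4, 23.7]
gripper_width: -0.0002
```

Request:
move_arm(series=[{"tx": 0, "ty": 0, "tz": 0, "yaw": 0, "gripper": 0}, {"tx": 0, "ty": 0, "tz": -2, "yaw": 0, "gripper": 0}, {"tx": -4, "ty": 1, "tz": -4, "yaw": 0, "gripper": 0}, {"tx": -8, "ty": 2, "tz": -4, "yaw": 0, "gripper": 0}, {"tx": -8, "ty": 2, "tz": -4, "yaw": 0, "gripper": 0}, {"tx": -8, "ty": 2, "tz": -4, "yaw": 0, "gripper": 0}])

```text
clock: 4.47
position: [0.4222, -0.2764, 0.1237]
eef_rot: [0.0, -0.522, 0.853, -0.0]
force: [-0.1, -0.6, -0.6]
gripper_width: -0.0001
```

```bash
python3 -c "
from h import *
a=snap('wrist','w3');b=snap('side','s3')
cv2.imwrite('pics/s3c.png',cv2.resize(b[120:270,280:480],None,fx=4,fy=4,interpolation=2))"
```

```text
4.52 [ 0.4219 -0.2773  0.1234] [ 0.    -0.521  0.853 -0.   ] [-0.14 -0.37  0.78]
4.57 [ 0.4215 -0.278   0.1231] [-0.    -0.521  0.854  0.   ] [ 0.16 -0.2   0.67]
```

View pics/w3.png

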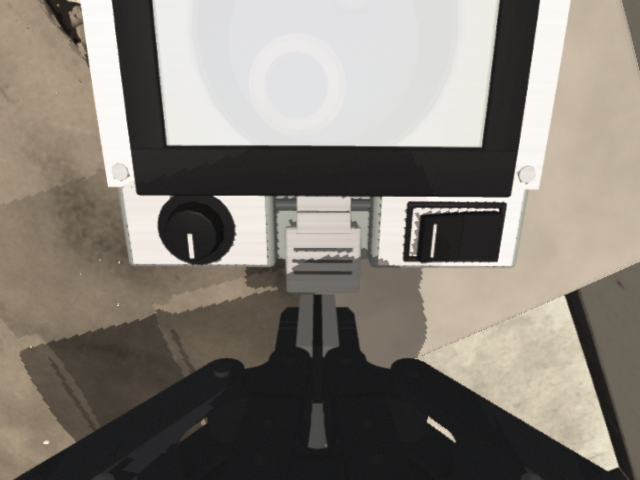

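View pics/s3c.png

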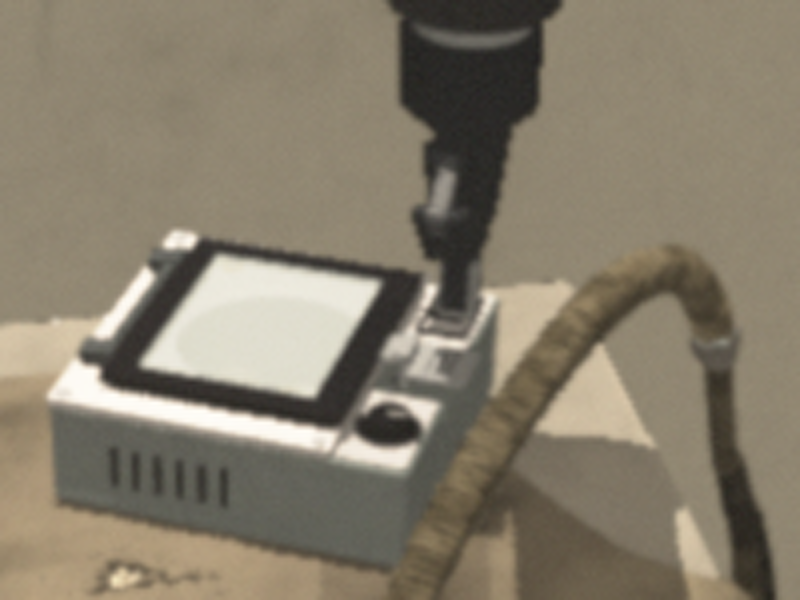

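The rocker now sits outer half down, with the inner side raised at (425,235), so I'll press the tab next.

Request:
move_arm(series=[{"tx": 0.2, "ty": -0.15, "tz": 1.5, "yaw": 0, "gripper": 0}, {"tx": 0.2, "ty": -0.15, "tz": 3, "yaw": 0, "gripper": 0}, {"tx": 0.2, "ty": -0.15, "tz": 3.5, "yaw": 0, "gripper": 0}, {"tx": 0.2, "ty": -0.15, "tz": 3.9, "yaw": 0, "gripper": 0}, {"tx": 0.2, "ty": -0.15, "tz": 4.2, "yaw": 0, "gripper": 0}, {"tx": 0.2, "ty": -0.15, "tz": 4.3, "yaw": 0, "gripper": 0}, {"tx": 0.2, "ty": -0.15, "tz": 4.3, "yaw": 0, "gripper": 0}])

```text
clock: 5.15
position: [0.4189, -0.2806, 0.08]
eef_rot: [-0.002, -0.52, 0.854, 0.002]
force: [-7.9, 5.3, 9.9]
gripper_width: -0.0002
```

```bash
python3 -c "
from h import *
b=snap('side','s4')
cv2.imwrite('pics/s4c.png',cv2.resize(b[120:270,280:480],None,fx=4,fy=4,interpolation=2))"
```

```text
5.2 [ 0.4189 -0.2806  0.08  ] [-0.002 -0.52   0.854  0.002] [-7.57  5.01  9.47]
```

View pics/s4c.png

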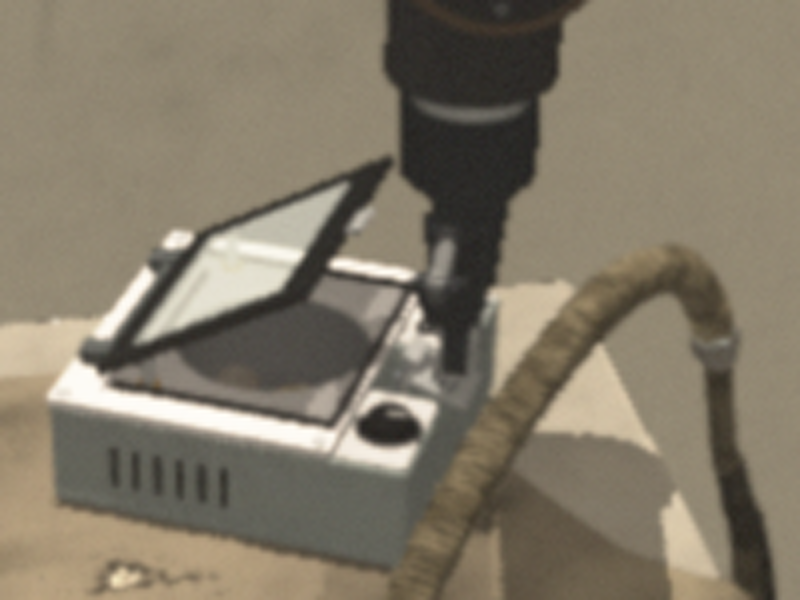

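The cover has sprung up to about the 0.68 position. I'll lift off the tab, then push.

Request:
move_arm(series=[{"tx": 0, "ty": 0, "tz": -1, "yaw": 0, "gripper": 0}, {"tx": 0, "ty": 0.5, "tz": -3, "yaw": 0, "gripper": 0}, {"tx": 0, "ty": 0.5, "tz": -5, "yaw": 0, "gripper": 0}, {"tx": 0, "ty": 0, "tz": -7.3, "yaw": 0, "gripper": 0}, {"tx": 0, "ty": 0, "tz": -7.3, "yaw": 0, "gripper": 0}, {"tx": 0, "ty": 0, "tz": -7.3, "yaw": 0, "gripper": 0}])

```text
clock: 5.7
position: [0.4233, -0.2815, 0.1553]
eef_rot: [0.001, -0.52, 0.854, -0.002]
force: [0.7, -0.5, -0.4]
gripper_width: 0.0004
```

```bash
python3 -c "
from h import *
snap('wrist','w5')
b=snap('side','s5')
cv2.imwrite('pics/s5c.png',cv2.resize(b[120:270,280:480],None,fx=4,fy=4,interpolation=2))"
```

```text
5.75 [ 0.4224 -0.2811  0.154 ] [ 0.001 -0.52   0.854 -0.001] [ 0.16 -0.35 -1.24]
5.8 [ 0.4218 -0.2808  0.1533] [ 0.    -0.52   0.854 -0.   ] [-0.08  0.67  0.03]
```

View pics/s5c.png

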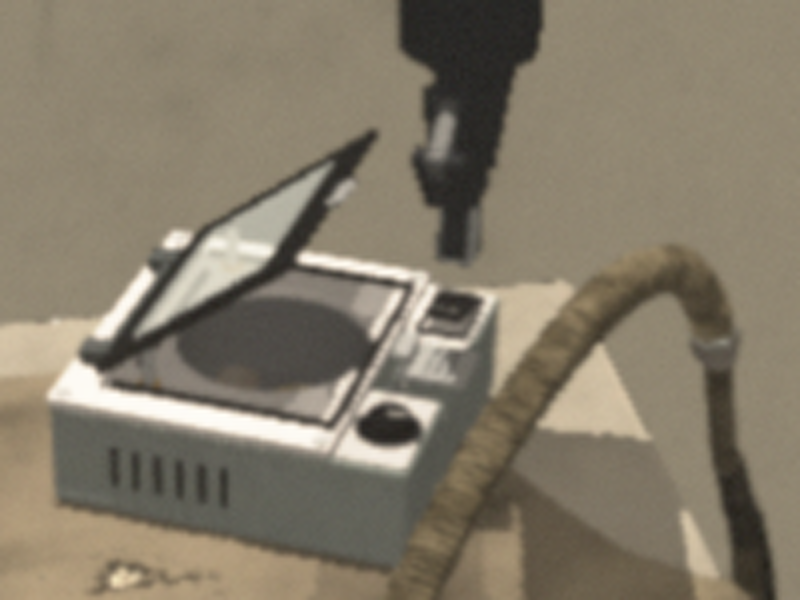

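View pics/w5.png

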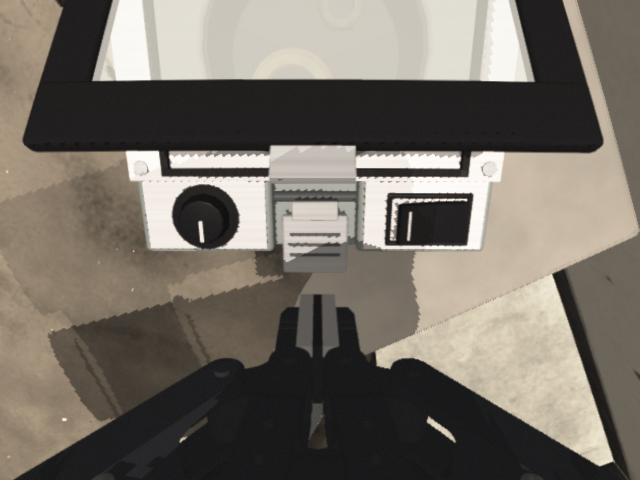

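The cover is up with its tongue at (313,160), the tab is back up, and the finger is centred in front of it. I'll push now.

Request:
move_arm(series=[{"tx": 0, "ty": -2, "tz": 0, "yaw": 0, "gripper": 0}, {"tx": 0, "ty": -4, "tz": 0, "yaw": 0, "gripper": 0}, {"tx": 0, "ty": -5, "tz": 0, "yaw": 0, "gripper": 0}, {"tx": 0, "ty": -6, "tz": -0.5, "yaw": 0, "gripper": 0}, {"tx": 0, "ty": -7, "tz": -1.5, "yaw": 0, "gripper": 0}, {"tx": 0, "ty": -8, "tz": -2.5, "yaw": 0, "gripper": 0}, {"tx": 0, "ty": -9, "tz": -3.5, "yaw": 0, "gripper": 0}, {"tx": 0, "ty": -10, "tz": -4.3, "yaw": 0, "gripper": 0}, {"tx": 0, "ty": -11, "tz": -4.6, "yaw": 0, "gripper": 0}, {"tx": 0, "ty": -12, "tz": -4.7, "yaw": 0, "gripper": 0}, {"tx": 0, "ty": -13, "tz": -4.7, "yaw": 0, "gripper": 0}, {"tx": 0, "ty": -14, "tz": -4.7, "yaw": 0, "gripper": 0}])

```text
clock: 6.8
position: [0.5486, -0.3463, 0.205]
eef_rot: [0.001, -0.521, 0.853, -0.003]
force: [-5.3, 5.8, 37.2]
gripper_width: -0.0002
```

```bash
python3 -c "
from h import *
b=snap('side','s6')
cv2.imwrite('pics/s6c.png',cv2.resize(b[80:270,280:480],None,fx=3,fy=3,interpolation=2))"
```

```text
6.85 [ 0.5507 -0.3473  0.2056] [ 0.001 -0.521  0.853 -0.004] [-0.23  2.38 26.18]
```

View pics/s6c.png

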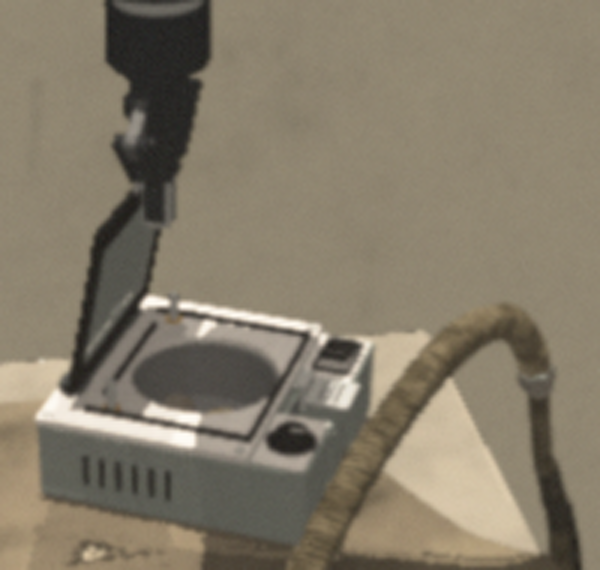

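The cover is near upright. The 37 N upward force suggests the tongue has caught a step on the finger, so I'll raise the tool and push on.

Request:
move_arm(series=[{"tx": 0, "ty": 0, "tz": -0.8, "yaw": 0, "gripper": 0}, {"tx": 0, "ty": 0, "tz": -1.5, "yaw": 0, "gripper": 0}, {"tx": 0, "ty": -0.5, "tz": -1.5, "yaw": 0, "gripper": 0}, {"tx": 0, "ty": -1.2, "tz": -1.5, "yaw": 0, "gripper": 0}, {"tx": 0, "ty": -2, "tz": -1.5, "yaw": 0, "gripper": 0}])

```text
clock: 7.27
position: [0.5644, -0.3539, 0.2145]
eef_rot: [-0.0, -0.521, 0.854, 0.001]
force: [-0.4, 0.3, -0.6]
gripper_width: 0.0
```

```bash
python3 -c "
from h import *
b=snap('side','s7')
cv2.imwrite('pics/s7c.png',cv2.resize(b[80:270,280:480],None,fx=3,fy=3,interpolation=2))"
```

```text
7.32 [ 0.5657 -0.3546  0.2141] [-0.    -0.521  0.854  0.   ] [ 2.27 -1.61  0.7 ]
```

View pics/s7c.png

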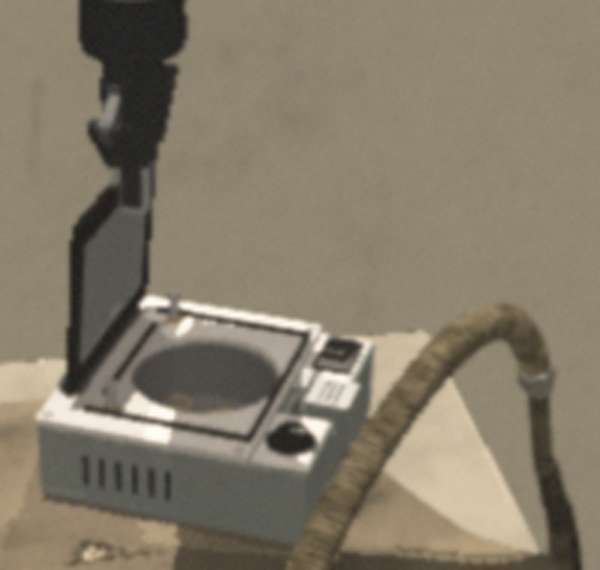

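Request:
move_arm(series=[{"tx": 0, "ty": -0.8, "tz": 0, "yaw": 0, "gripper": 0}, {"tx": 0, "ty": -1.6, "tz": 0, "yaw": 0, "gripper": 0}, {"tx": 0, "ty": -2.4, "tz": 0, "yaw": 0, "gripper": 0}, {"tx": 0, "ty": -3.2, "tz": 0, "yaw": 0, "gripper": 0}, {"tx": 0, "ty": -4, "tz": 0, "yaw": 0, "gripper": 0}, {"tx": 0, "ty": -4.7, "tz": 0, "yaw": 0, "gripper": 0}, {"tx": 0, "ty": -4.7, "tz": 0, "yaw": 0, "gripper": 0}, {"tx": 0, "ty": -4.7, "tz": 0, "yaw": 0, "gripper": 0}])

```text
clock: 7.98
position: [0.6063, -0.3755, 0.2149]
eef_rot: [-0.0, -0.52, 0.854, 0.0]
force: [0.1, -0.2, 0.1]
gripper_width: -0.0001
```

```bash
python3 -c "
from h import *
b=snap('side','s8')
cv2.imwrite('pics/s8c.png',cv2.resize(b[80:270,260:460],None,fx=3,fy=3,interpolation=2))"
```

```text
8.03 [ 0.606  -0.3754  0.2151] [-0.    -0.521  0.854  0.   ] [ 0.06 -0.13  0.6 ]
```

View pics/s8c.png

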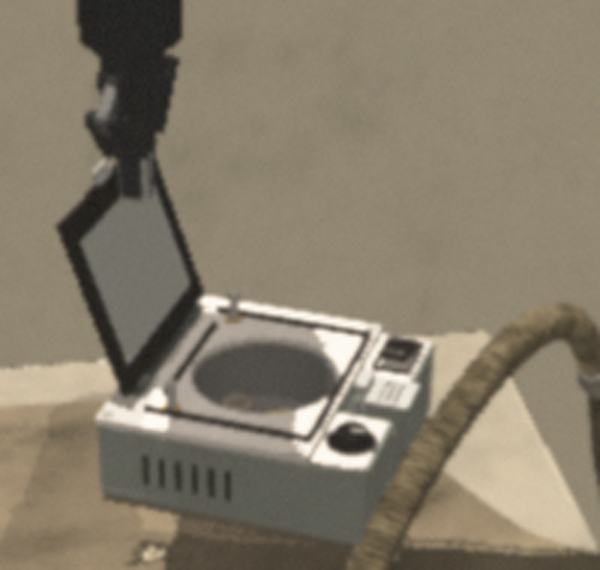

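The cover leans back past upright with no load on the tool. I'll retreat and wait.

Request:
move_arm(series=[{"tx": 0, "ty": 1.5, "tz": 0, "yaw": 0, "gripper": 0}, {"tx": 0, "ty": 4, "tz": 0, "yaw": 0, "gripper": 0}, {"tx": 0, "ty": 8, "tz": -2, "yaw": 0, "gripper": 0}, {"tx": 0, "ty": 12, "tz": -6, "yaw": 0, "gripper": 0}, {"tx": 0, "ty": 16, "tz": -9, "yaw": 0, "gripper": 0}, {"tx": 0, "ty": 18, "tz": -9, "yaw": 0, "gripper": 0}, {"tx": 0, "ty": 18, "tz": -9, "yaw": 0, "gripper": 0}, {"tx": 0, "ty": 18, "tz": -9, "yaw": 0, "gripper": 0}, {"tx": 0, "ty": 18, "tz": -9, "yaw": 0, "gripper": 0}, {"tx": 0, "ty": 18, "tz": -9, "yaw": 0, "gripper": 0}, {"tx": 0, "ty": 18, "tz": -9, "yaw": 0, "gripper": 0}, {"tx": 0, "ty": 18, "tz": -9, "yaw": 0, "gripper": 0}, {"tx": 0, "ty": 18, "tz": -9, "yaw": 0, "gripper": 0}, {"tx": 0, "ty": 18, "tz": -9, "yaw": 0, "gripper": 0}, {"tx": 0, "ty": 18, "tz": -9, "yaw": 0, "gripper": 0}, {"tx": 0, "ty": 18, "tz": -9, "yaw": 0, "gripper": 0}])

```text
clock: 9.37
position: [0.4461, -0.293, 0.305]
eef_rot: [-0.0, -0.521, 0.854, 0.0]
force: [-0.0, 0.4, -0.2]
gripper_width: -0.0003
```

```bash
python3 -c "
from h import *
b=snap('side','s9')
cv2.imwrite('pics/s9c.png',cv2.resize(b[80:270,260:460],None,fx=3,fy=3,interpolation=2))
snap('wrist','w9');snap('scene','sc9')
q=[.5117,-.327,-.4799]
for th in (1.6,1.75,1.9):
  P=[(.085-.147*np.cos(th),y,.083+.147*np.sin(th)) for y in (-.083,.083)]
  print(th,((proj('side',W(q,P))-[260,80])*3).round(),proj('scene',W(q,P)).round(1))"
```

```text
9.42 [ 0.4461 -0.293   0.3051] [-0.    -0.521  0.854  0.   ] [ 0.01  0.03 -0.13]
9.47 [ 0.4461 -0.293   0.3052] [-0.    -0.521  0.854  0.   ] [-0.21  0.03  0.86]
9.52 [ 0.4461 -0.2929  0.3053] [ 0.    -0.521  0.854 -0.   ] [-0.07 -0.06 -0.67]
1.6 [[196. 129.]
 [113. 222.]] [[134.2 218.9]
 [234.5 225. ]]
1.75 [[170. 129.]
 [ 85. 221.]] [[129.2 228.7]
 [231.3 235.2]]
1.9 [[144. 132.]
 [ 58. 224.]] [[124.7 240.3]
 [228.5 247. ]]
```

View pics/s9c.png

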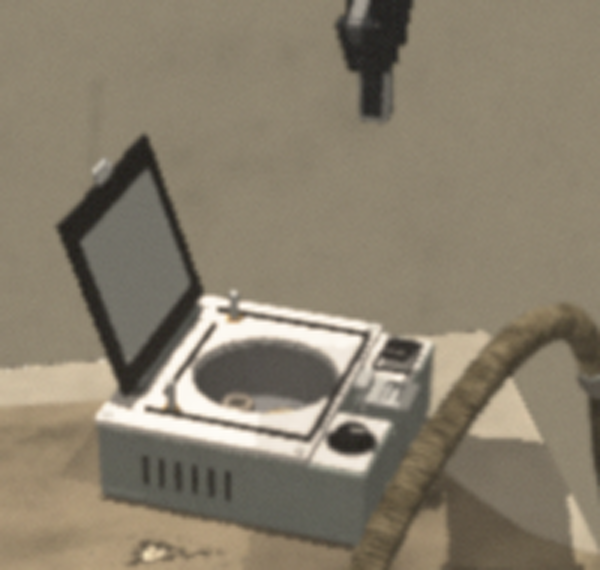

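View pics/w9.png

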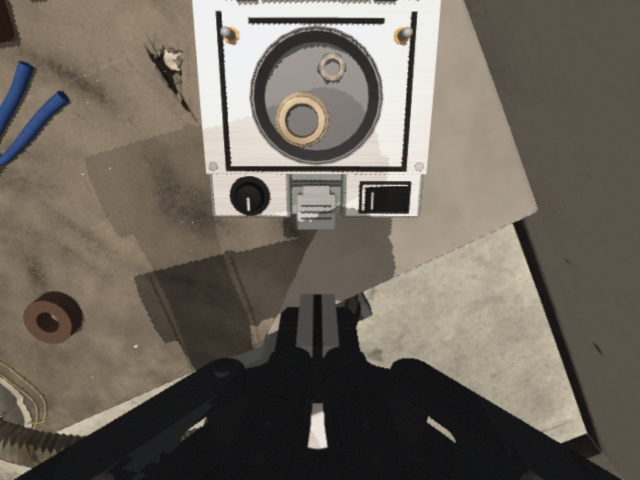

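View pics/sc9.png

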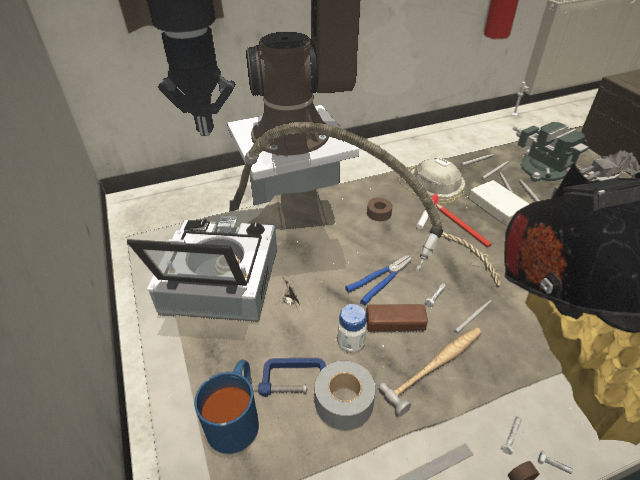

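The cover corners at (145,135) and (60,228) in the side crop match the 1.9 rad prediction. The rocker has tipped, the tab is up, and the parts and bench objects are where they were. I'm handing in.

```bash
python3 -c "
from cell import finish_job
print(finish_job())"
```

```text
the job is handed in; nothing more can be done
None
```

The polisher is off, its cover stands fully open, and I handed the job in at about 9.5 s of the 48 s allowed. I pressed the outer half of the rocker down to its stop, pressed the release tab until the cover sprang up, then pushed the cover back past upright and withdrew the arm.

**Last checks:**
- **Cover:** its corners in the side picture match the position predicted for 1.9 rad, and it had the same position in two pictures about 1.4 s apart.
- **Rocker:** it looks tipped to off in the pictures. The fingertip stopped about 78 mm above the bench, as expected for off.
- **Tab:** it is back up.
- **Parts and bench things:** the collar, nut, bottle, bar and emery roll look unmoved in the pictures.
- **Tool force:** about zero, clear of everything.

**One irregularity:** partway through the push, the cover's tongue seems to have caught under a step on the fingers. The wrist briefly read 37 N upward, under the 40 N and 120 N limits. I raised the tool about 1.5 cm and the load went away. The reading was only taken at the end of the move, so a higher brief peak can't be ruled out.

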